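# Switch on the bead mill at its guarded toggle

### The arm

A 7-joint arm with a two-finger parallel gripper is mounted at the origin on the work surface. World frame = base frame: x ahead of the robot, y to its left, z up, the work surface at z = 0. Lengths are in m, angles in rad, forces in N, time in s.
With the tool pointing down it reaches from about 0.4 to 0.9 m from the base axis. Payload 5.5 kg.
Tool frame: the origin (TCP) lies midway between the tips of the shut fingers; the grasp point (between the pads) lies 19 mm behind it; z points along the fingers, y is the direction in which the jaws open and shut (so a half turn about z gives the same grasp; the last joint's range is limited). The gripper opens to 85 mm and grips with 20 to 120 N. Pads are 22 mm wide; open, the fingers measure 114 mm over their backs; the gripper's body (76 mm by 85 mm) begins 54 mm behind the grasp point. The pads swing forward as they close: fully open they stand 13 mm farther back than shut.
Start: joints at [1.456, 0.501, -0.427, 1.55, 0.221, 1.138, -0.21], TCP at [0.24, -0.604, 0.231] pointing down, gripper open.
Joint ranges: [-2.88, 2.88], [-0.31, 2.03], [-1.54, 1.56], [0.2, 2.42], [-1.41, 4.55], [0.19, 2.02], [-2.57, 2.57]. Speed limits (rad/s): [2.57, 2.57, 3.14, 3.14, 3.14, 3.14, 3.14].

### API

Orientations are given as a rotation vector (axis times angle).
In Python, from cell import manip, imaging, workorder gives the robot as it stands.
- The arm moves only by the tool jog_arm, never from a script. Its argument "plan" is a list of rows, each a list of 3 entries, a list of its own where there are three numbers: the turn, a rotation vector about the tool's x, y, z in rad, then the shift along the tool's x, y, z in mm, then the opening, from 0 (shut) to 1 (fully open). A call has 1 to 10 rows; each row is the pose to reach, as a shift and turn from the pose commanded when the call began, along the tool's axes at that moment; what a row does not reach only later rows make up. A row lasts 1/12 s, in which the tool goes at most 41.7 mm and 7.16 degrees, less where a joint would pass 70% of its speed; a pose out of reach is approached as far as the arm can. A call with a gripper value outside its range is refused whole. The fingers move at their own pace and stop on an object; the grip force is fixed at half the most. Time passes only in rows, so rows that repeat a pose let the fingers close. It gives the time, the measured TCP pose, the force and the opening at its end, in the units of the state.
- manip.get_obs(): the state, without advancing time (a new reading comes with each control period).
- imaging.get_image(name): name is "side" or "top" or "wrist"; returns the picture (384x512x3 uint8, red, green, blue); there is no depth.
- imaging.camera_model(name): a dict with "fx", "fy", "cx", "cy" (pixels), "dist" ([k1, k2, p1, p2, k3] as OpenCV has them; the pictures are not rectified), "view" (4x4, takes a point from world to camera coordinates). Camera axes: x right, y down, z forward; pixel columns grow to the right and rows downward; lengths in m; the calibration is good to about 2 mm. A picture is of the moment at which its call begins: read the wrist's pose just before it. camera_model takes no time and is no camera call; for the wrist camera it gives the pose at the moment of the call.
- workorder.finish_job(): hands the job in, once; it reports no verdict.
The state is a dict: "t": time; "joints": joint angles; "qd": joint speeds; "joint_torque": joint torques, N m; "ee_pos": TCP position; "tcp_rot": TCP orientation; "ft_force": force on the tool from outside, world axes, zero at the start; "ft_torque": the same for the moment, N m; "gripper_width": finger opening in m.
Only numpy, scipy, OpenCV 4.12 (cv2) and the standard library are available. Lean on these libraries where they do the work, as an engineer would, in place of code of your own. Each camera call takes 0.05 s, during which the arm holds its last target.

### The job

Switch on the bead mill at its black control unit: lift the clear hinged guard with a fingertip, flip the toggle underneath it away from you to its rear position, then take the finger out and let the guard drop shut again. Only nudge the parts, do not grip or force them; leave the uncovered toggle off, do not shove the unit along the bench, and leave the bottle, the timer and the jar where they are.

Things in the scene. Friction and masses are not known exactly. Their poses are not given: they have to be found in the camera images.
- unit: control unit: loose black case, about 2.6 kg on rubber feet, 170 (x) x 220 (y) x 72 mm high, flat lid. Origin: centre of its underside; its front (operator's side, towards the robot) is -x, +y is its left as the operator sees it, z up. Toggles at x = -0.070: the guarded one at y = +0.045, an uncovered one at y = -0.055. On the rear half: dial, lamp and fuses, up to 18 mm high
- guard (a joint): opening of the clear guard about its pin (parallel to the unit's y, at the guard's rear foot): 0 = shut, top level; 1.0 = stop. Weighs 40 g; its weight and a light spring (under 0.5 N at the lip) shut it from any angle when nothing holds it up: it has to rest on the finger or gripper while the toggle is flipped. The lip rises first, then swings up and back
- guard_cover: the guard's clear cover (turns with the joint guard). Its origin is the middle of the hinge pin: 6 mm above the lid, 26 mm behind the guarded toggle's pivot (towards the unit's +x), same y; shut, its axes are parallel to the unit's
- guard_lip (a point): middle of the guard's front lip, a grey round edge 7 mm thick, 56 mm wide (unit's y); shut, it is 56 mm in front of the pin, 36 mm above the lid and reaches 18 mm beyond the unit's front face, so a finger gets under it from the front. Behind it a clear top plate at lip height, cheeks hanging 18 mm below it, 51 mm apart inside, and a rear wall down to the pin; no front wall
- toggle (a joint): the guarded toggle: 0 = off (leans 0.4 rad to the unit's front), 0.8 = on (leans 0.4 rad to the rear, towards the pin). An over-centre spring snaps it to the nearer end; about 2 to 3 N at the tip moves it
- toggle_tip (a point): on the guarded toggle's steel bat handle, 24 mm from its pivot (the pivot is 4 mm above the lid); the handle is 9 mm thick here and ends 3 mm further on. At off this point is 9 mm in front of the pivot, at on 9 mm behind it, both 26 mm above the lid
- plain_toggle (a joint): the uncovered toggle (same make, same values); it is at 0 and must stay there
- plain_toggle_tip (a point): 24 mm along the uncovered toggle's handle from its pivot
- reagent_bottle: bystander: loose amber bottle, 52 mm diameter, 105 mm tall, origin at the centre of its underside, beside the unit
- lab_timer: bystander: loose black digital timer lying flat, 60 x 72 x 18 mm, origin at the centre of its underside, beside the unit
- bead_jar: bystander: loose white screw-top jar, 54 mm diameter, 52 mm tall, origin at the centre of its underside, beside the unit

How it is judged:
By the outcome, as a careful person would: the job done as asked, in the order asked, and still so for the second after the job is handed in, with the robot touching nothing.
It also fails if it takes over 35 s, if anything falls off the work surface, if the arm or the gripper's body presses on something with over 40 N, if the wrist force passes 120 N, or if a joint passes its speed limit or range.

## Working session

There is one attempt and no reset: what is moved stays moved. The work goes in short steps, Python scripts to look and compute and a tool call to move; the robot and the scene stay as the last step left them, time stands still between calls to the robot, and variables do not carry over. Pictures are saved under pics/ and viewed, and the job is handed in when it is done.

Besides the shell and the picture viewer there is one more tool, called after "Call:" as name(argument=value, ...), one argument or row to a line, values as JSON. jog_arm: Moves the arm, as the interface text tells. Its arguments: {"type":"object","properties":{"plan":{"type":"array","items":{"type":"array"}}},"required":["plan"]}

```bash
ls; mkdir -p pics; python3 - <<'E'
from cell import manip, imaging, workorder
import cv2
o=manip.get_obs();print(o)
for n in ["side","top","wrist"]:
    m=imaging.camera_model(n);print(n,m)
    im=imaging.get_image(n);cv2.imwrite(f"pics/{n}0.png",im[:,:,::-1])
E
```

```text
pics
{'t': 0.0, 'joints': array([ 1.45622168,  0.5018453 , -0.42675139,  1.55147029,  0.22080902,
        1.13827588, -0.21028011]), 'qd': array([ 1.76002621e-03,  1.12091805e-03, -8.10510171e-04, -5.01702329e-05,
       -1.49332042e-03,  6.63006472e-04, -7.51015661e-04]), 'joint_torque': array([ 1.10837878e-03, -5.69518304e+01, -5.81588253e+00, -2.80937755e+01,
        1.05214879e-02,  1.17073892e-02,  8.34186011e-06]), 'ee_pos': array([ 0.23943258, -0.60354582,  0.23024897]), 'tcp_rot': array([-3.08381818e+00, -5.89598110e-01,  5.08785831e-04]), 'ft_force': array([ 0.19567865,  0.28733505, -0.16917695]), 'ft_torque': array([-0.03997409, -0.02124688,  0.006041  ]), 'gripper_width': 0.08549836472073007}
side {'fx': 430.06325212102485, 'fy': 430.06325212102485, 'cx': 260.3950151610744, 'cy': 189.0516843372456, 'dist': array([-0.09475567,  0.        ,  0.        ,  0.        ,  0.        ]), 'view': array([[-0.91518145, -0.4026325 , -0.01816539,  0.58965201],
       [-0.22437979,  0.54641837, -0.8068957 ,  0.18955331],
       [ 0.33480833, -0.73438003, -0.59041456,  0.92707341],
      
[... 238 characters left out ...]
    ]), 'view': array([[ 0.01462842, -0.99983568, -0.01070608,  0.03500656],
       [-0.99755091, -0.0138609 , -0.06855691,  0.65623753],
       [ 0.06839725,  0.01168274, -0.99758976,  1.0950074 ],
       [ 0.        ,  0.        ,  0.        ,  1.        ]])}
wrist {'fx': 271.0924251974453, 'fy': 271.0924251974453, 'cx': 254.0085970930075, 'cy': 191.52627472027717, 'dist': array([-0.0469936,  0.       ,  0.       ,  0.       ,  0.       ]), 'view': array([[ 0.37033385, -0.92889482, -0.00269466, -0.64793609],
       [-0.89088575, -0.3559987 ,  0.28211257, -0.03903374],
       [-0.2630122 , -0.1020752 , -0.95937752,  0.37897131],
       [ 0.        ,  0.        ,  0.        ,  1.        ]])}
```

View pics/side0.png

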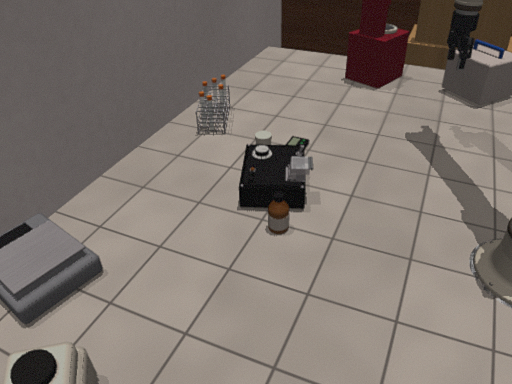

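View pics/top0.png

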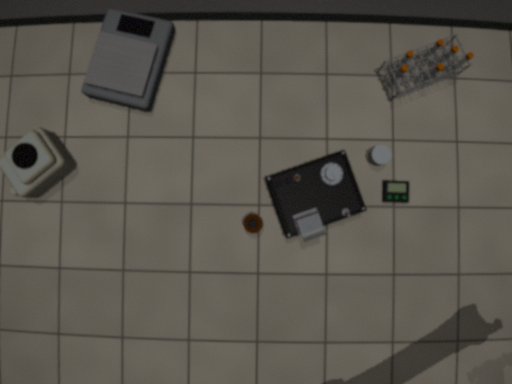

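View pics/wrist0.png

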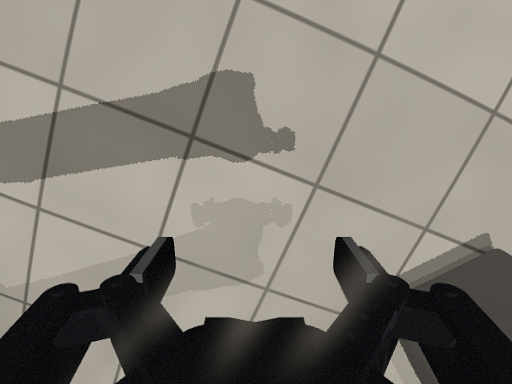

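The side view shows the unit at about (273,177), with the guard at (300,165) and the bottle at (278,215). In the top view the unit's lid corners are near (266,179), (345,152), (365,209) and (288,237). The guard is at (309,223), the plain toggle at (346,212), the bottle at (253,223), the jar at (380,155) and the timer at (396,191). The wrist view shows only bench.

```bash
cat > h.py <<'E'
import numpy as np, cv2
from cell import manip, imaging, workorder
from scipy.spatial.transform import Rotation as R
def ray(n,px,m=None):
    m=m or imaging.camera_model(n)
    K=np.array([[m['fx'],0,m['cx']],[0,m['fy'],m['cy']],[0,0,1.]])
    p=cv2.undistortPoints(np.array([[px]],float),K,np.array(m['dist']))[0,0]
    V=np.array(m['view']);Rm=V[:3,:3];c=-Rm.T@V[:3,3]
    return c,Rm.T@np.array([p[0],p[1],1.])
def onz(n,px,z,m=None):
    c,d=ray(n,px,m);return c+d*(z-c[2])/d[2]
def proj(n,P,m=None):
    m=m or imaging.camera_model(n);V=np.array(m['view'])
    K=np.array([[m['fx'],0,m['cx']],[0,m['fy'],m['cy']],[0,0,1.]])
    return cv2.projectPoints(np.array(P,float).reshape(-1,1,3),cv2.Rodrigues(V[:3,:3])[0],V[:3,3],K,np.array(m['dist']))[0][:,0]
E
python3 - <<'E'
from h import *
im=cv2.imread('pics/top0.png')
g=cv2.cvtColor(im,cv2.COLOR_BGR2GRAY)
mask=((g<55)*255).astype(np.uint8);mask[:120]=0;mask[260:]=0;mask[:,:262]=0;mask[:,372:]=0
mask=cv2.morphologyEx(mask,cv2.MORPH_CLOSE,np.ones((5,5)))
cs,_=cv2.findContours(mask,0,2);c=max(cs,key=cv2.contourArea)
r=cv2.minAreaRect(c);b=cv2.boxPoints(r);print(cv2.contourArea(c),r,b)
for p in b: print(p,onz('top',p,.072))
o=manip.get_obs();m=imaging.camera_model('wrist');V=m['view'];cc=-V[:3,:3].T@V[:3,3]
T=R.from_rotvec(o['tcp_rot']);print('cam in tool',T.inv().apply(cc-o['ee_pos']),'axis',T.inv().apply(V[2,:3]));print(T.as_matrix())
crop=cv2.resize(im[140:245,240:420],None,fx=4.4,fy=4.4,interpolation=cv2.INTER_CUBIC)
cv2.imwrite('pics/topz.png',cv2.convertScaleAbs(crop,alpha=1.8))
im=cv2.imread('pics/side0.png')
cv2.imwrite('pics/sidez.png',cv2.resize(im[125:240,225:335],None,fx=5,fy=5,interpolation=cv2.INTER_CUBIC))
E
```

```text
4904.0 ((314.4561767578125, 193.87954711914062), (66.38359069824219, 86.71730041503906), 70.01689147949219) [[262.36493 177.50363]
 [343.86127 147.86859]
 [366.54742 210.25546]
 [285.0511  239.8905 ]]
[262.36493 177.50363] [0.68481332 0.0392357  0.072     ]
[343.86127 147.86859] [ 0.76520361 -0.17140681  0.072     ]
[366.54742 210.25546] [ 0.60400259 -0.23024789  0.072     ]
[285.0511 239.8905] [ 0.52568692 -0.02097806  0.072     ]
cam in tool [ 0.07054207 -0.00078387 -0.1424854 ] axis [-2.82147797e-01 -4.46191892e-04  9.59370847e-01]
[[ 9.29453950e-01  3.68937757e-01 -5.34285747e-04]
 [ 3.68938142e-01 -9.29452839e-01  1.43782290e-03]
 [ 3.38737499e-05 -1.53350856e-03 -9.99998824e-01]]
```

View pics/topz.png

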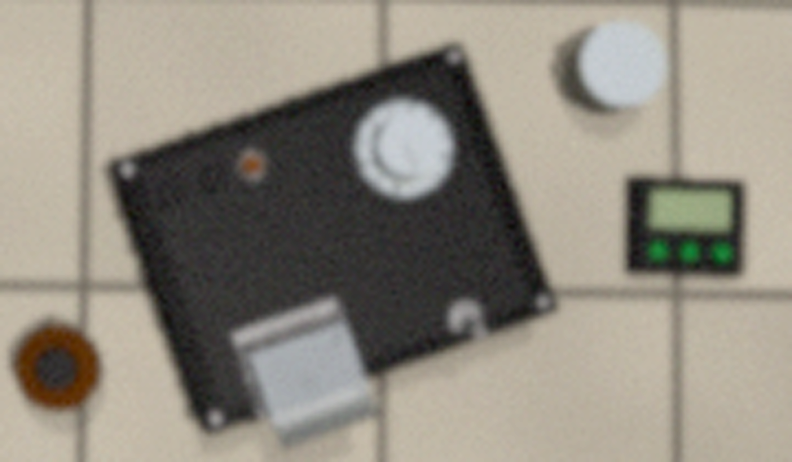

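View pics/sidez.png

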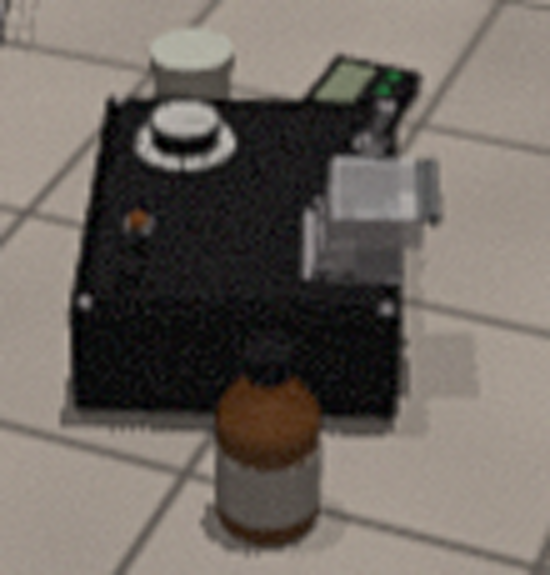

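In the zoomed top view the lid corners are (110,163), (460,45), (552,305) and (208,432), and the lip's front edge runs from (288,443) to (375,408). The guard is shut and both toggles are off.

```bash
python3 - <<'E'
from h import *
from scipy.optimize import least_squares
f=lambda p:(np.array(p,float)+.5)/4.4-.5+np.array([240,140])
C=np.array([onz('top',f(p),.072)[:2] for p in [(110,163),(460,45),(552,305),(208,432)]])
M=np.array([(.085,.11),(.085,-.11),(-.085,-.11),(-.085,.11)])
print(C, [np.linalg.norm(C[i]-C[(i+1)%4]) for i in range(4)])
fun=lambda v:((M@np.array([[np.cos(v[2]),np.sin(v[2])],[-np.sin(v[2]),np.cos(v[2])]])+v[:2])-C).ravel()
s=least_squares(fun,[.64,-.09,.35]);v=s.x;print('unit',v,np.degrees(v[2]),'res mm',(s.fun*1e3).round(1))
def W(p):
    c,si=np.cos(v[2]),np.sin(v[2]);return np.array([v[0]+c*p[0]-si*p[1],v[1]+si*p[0]+c*p[1],p[2]])
for p in [(288,443),(375,408)]:
    w=onz('top',f(p),.106)[:2]-v[:2];c,si=np.cos(v[2]),np.sin(v[2]);print('lip front in unit',c*w[0]+si*w[1],-si*w[0]+c*w[1])
ps=dict(lip=W((-.1,.045,.108)),pin=W((-.044,.045,.078)),tip=W((-.079,.045,.098)),plain=W((-.079,-.055,.098)),lipL=W((-.1,.073,.108)),lipR=W((-.1,.017,.108)))
for k,P in ps.items(): print(k,P.round(4),'top z',(proj('top',P)[0]-[240,140])*4.4,'side z',(proj('side',P)[0]-[225,125])*5)
for q in M: print('side lid corner',(proj('side',W((*q,.072)))[0]-[225,125])*5)
for n,px,z in [('bottle',(253,223),.105),('jar',(380,155),.052),('timer',(396,191),.018)]: print(n,onz('top',px,z))
E
```

```text
[[ 0.68707801  0.03347379]
 [ 0.76003386 -0.17216641]
 [ 0.60736503 -0.22639252]
 [ 0.53108577 -0.02560076]] [np.float64(0.21819818711782002), np.float64(0.16201309372855957), np.float64(0.2147925875959565), np.float64(0.16680342135389672)]
unit [ 0.64639067 -0.09767147  0.35186376] 20.160308475494855 res mm [ 1.2  1.4  4.1  0.5 -2.9 -3.8 -2.4  1.9]
lip front in unit -0.10210532189441912 0.06820178479751049
lip front in unit -0.0999760053612485 0.015351516793163898
lip [ 0.537  -0.0899  0.108 ] top z [324.26683713 424.11891554] side z [433.27746789 190.18615148]
pin [ 0.5896 -0.0706  0.078 ] top z [285.68359809 330.4205826 ] side z [323.54891    236.12763331]
tip [ 0.5567 -0.0827  0.098 ] top z [309.77645905 388.36590381] side z [391.78224152 205.58430649]
plain [ 0.5912 -0.1765  0.098 ] top z [474.5835018 329.5920709] side z [388.42821019 107.50285233]
lipL [ 0.5274 -0.0636  0.108 ] top z [277.33860043 440.79332014] side z [435.16429553 220.12850487]
lipR [ 0.5467 -0.1162  0.108 ] top z [371.07420174 407.43880214] side z [431.45732209 161.44868215]
side lid corner [ 67.26472737 312.53043739]
side lid corner [106.02621103  93.37997572]
side lid corner [395.33921062  98.17244309]
side lid corner [404.0146648  320.01294511]
bottle [0.56793454 0.06058754 0.105     ]
jar [ 0.75134733 -0.27192714  0.052     ]
timer [ 0.65859388 -0.32499884  0.018     ]
```

Call:
jog_arm(
  plan=[
    [[0,0.08,0],[18,-18,0],0],
    [[0,0.16,0],[40,-40,0],0],
    [[0,0.24,0],[62,-62,0],0],
    [[0,0.32,0],[84,-84,0],0],
    [[0,0.4,0],[106,-106,0],0],
    [[0,0.48,0],[128,-128,0],0],
    [[0,0.56,0],[150,-150,0],0],
    [[0,0.6,0],[172,-172,0],0],
    [[0,0.6,0],[192,-192,0],0],
    [[0,0.6,0],[200,-200,0],0],
  ],
)

```text
t: 0.98
ee_pos: [0.3521, -0.3401, 0.2304]
tcp_rot: [-2.844, -0.546, -0.879]
ft_force: [-0.2, -0.2, 0.2]
gripper_width: 0.0001
```

```bash
python3 - <<'E'
from h import *
o=manip.get_obs();print(o['t'],o['joints'].round(3),o['ee_pos'],R.from_rotvec(o['tcp_rot']).as_matrix().round(3),o['ft_force'])
E
```

```text
0.9833 [ 1.835  0.278 -0.791  2.09  -0.541  0.856  0.239] [ 0.35206035 -0.34014701  0.23043388] [[ 0.767  0.371  0.523]
 [ 0.304 -0.929  0.213]
 [ 0.565 -0.004 -0.825]] [-0.23500458 -0.16493593  0.19555753]
```

Call:
jog_arm(
  plan=[
    [[0,0.06,0],[10,-14,10],0],
    [[0,0.12,0],[24,-34,24],0],
    [[0,0.18,0],[38,-54,38],0],
    [[0,0.24,0],[52,-74,52],0],
    [[0,0.3,0],[66,-94,66],0],
    [[0,0.36,0],[80,-114,80],0],
    [[0,0.42,0],[94,-134,94],0],
    [[0,0.48,0],[108,-152,108],0],
    [[0,0.5,0],[118,-166,118],0],
    [[0,0.5,0],[118,-166,118],0],
  ],
)

```text
t: 1.82
ee_pos: [0.4589, -0.1591, 0.202]
tcp_rot: [-2.461, -0.492, -1.494]
ft_force: [-1.0, 0.9, -3.2]
gripper_width: -0.0
```

```bash
python3 - <<'E'
from h import *
o=manip.get_obs();print(o['t'],o['joints'].round(3),o['ee_pos'],R.from_rotvec(o['tcp_rot']).as_matrix().round(3),o['ft_force'])
im=imaging.get_image('wrist');cv2.imwrite('pics/w1.png',im[:,:,::-1])
im=imaging.get_image('side');cv2.imwrite('pics/s1.png',cv2.resize(im[90:250,210:430,::-1],None,fx=3.5,fy=3.5,interpolation=cv2.INTER_CUBIC))
E
```

```text
1.8167 [ 2.09   1.007 -1.376  2.423 -0.529  0.192  0.345] [ 0.45891162 -0.15905885  0.20198584] [[ 0.427  0.393  0.815]
 [ 0.168 -0.92   0.355]
 [ 0.889 -0.015 -0.459]] [-0.99444527  0.87545513 -3.21867919]
```

View pics/w1.png

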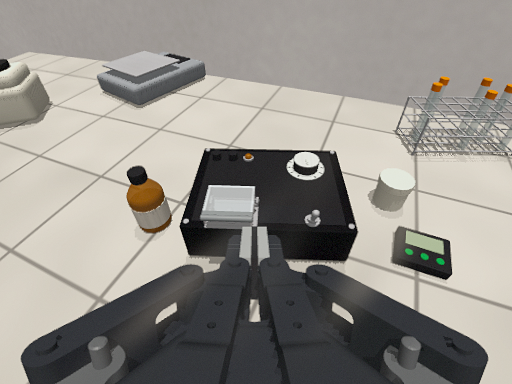

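View pics/s1.png

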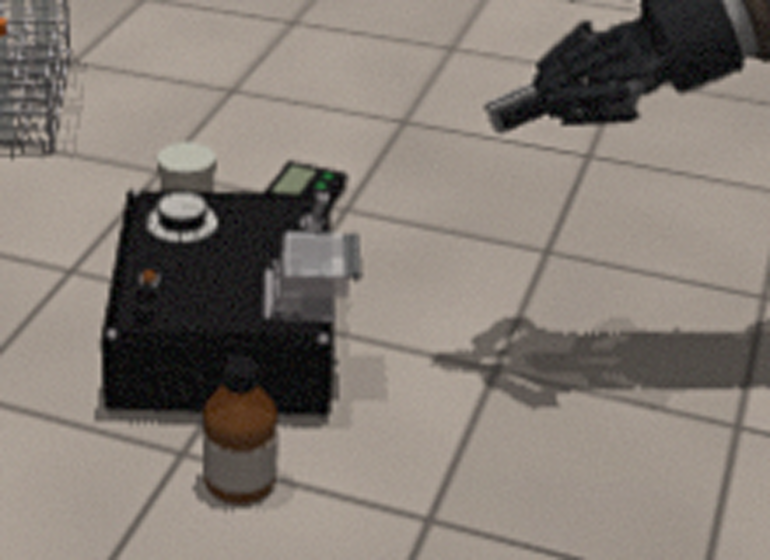

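The wrist view shows the guard at (230,203), the plain toggle at (313,218) and the bottle at (150,205). The side view shows the shut fingers clear of everything, upper right of the unit. Several joints are at their limits, so I need a kinematic model. The ranges look like an xArm7, so I'll test that.

```bash
cat > fk.py <<'E'
import numpy as np
from scipy.spatial.transform import Rotation as R
DH=[(0,0,.267),(-np.pi/2,0,0),(np.pi/2,0,.293),(np.pi/2,.0525,0),(np.pi/2,.0775,.3425),(np.pi/2,0,0),(-np.pi/2,.076,.097)]
def fk(q):
    T=np.eye(4)
    for (al,a,d),t in zip(DH,q):
        X=np.eye(4);X[:3,:3]=R.from_euler('x',al).as_matrix();X[0,3]=a
        Z=np.eye(4);Z[:3,:3]=R.from_euler('z',t).as_matrix();Z[2,3]=d
        T=T@X@Z
    return T
E
python3 - <<'E'
from fk import *
D=[([1.45622168,.5018453,-.42675139,1.55147029,.22080902,1.13827588,-.21028011],[.23943258,-.60354582,.23024897],[-3.08381818,-.58959811,.0005]),
([1.835,.278,-.791,2.09,-.541,.856,.239],[.35206,-.34015,.23043],[-2.844,-.546,-.879]),
([2.09,1.007,-1.376,2.423,-.529,.192,.345],[.45891,-.15906,.20199],[-2.461,-.492,-1.494])]
for q,p,r in D:
    T=fk(q);W=np.eye(4);W[:3,:3]=R.from_rotvec(r).as_matrix();W[:3,3]=p
    print((np.linalg.inv(T)@W).round(3))
    print(T.round(3))
E
```

```text
[[ 0.691 -0.722  0.041 -1.053]
 [ 0.722  0.691  0.003  0.407]
 [-0.03   0.028  0.999  0.122]
 [ 0.     0.     0.     1.   ]]
[[ 0.376  0.927 -0.019  0.26 ]
 [ 0.926 -0.376 -0.035  0.529]
 [-0.04  -0.004 -0.999  0.312]
 [ 0.     0.     0.     1.   ]]
[[ 0.623 -0.535 -0.57  -0.899]
 [ 0.518  0.829 -0.212  0.417]
 [ 0.586 -0.163  0.794 -0.123]
 [ 0.     0.     0.     1.   ]]
[[-0.019  0.594  0.804  0.187]
 [ 0.566 -0.657  0.498  0.503]
 [ 0.824  0.465 -0.324  0.738]
 [ 0.     0.     0.     1.   ]]
[[-0.005 -0.609 -0.793 -0.878]
 [ 0.819  0.452 -0.352  0.138]
 [ 0.573 -0.652  0.497 -0.623]
 [ 0.     0.     0.     1.   ]]
[[-0.887  0.241  0.393 -0.108]
 [ 0.277 -0.403  0.872  0.683]
 [ 0.368  0.883  0.291  0.585]
 [ 0.     0.     0.     1.   ]]
```

```bash
cat > data.py <<'E'
D=[([1.45622168,.5018453,-.42675139,1.55147029,.22080902,1.13827588,-.21028011],[.23943258,-.60354582,.23024897],[-3.08381818,-.58959811,.0005]),
([1.835,.278,-.791,2.09,-.541,.856,.239],[.35206,-.34015,.23043],[-2.844,-.546,-.879]),
([2.09,1.007,-1.376,2.423,-.529,.192,.345],[.45891,-.15906,.20199],[-2.461,-.492,-1.494])]
E
python3 - <<'E'
from data import *
import numpy as np, itertools
from scipy.spatial.transform import Rotation as R
Q=np.array([d[0] for d in D]);W=R.from_rotvec([d[2] for d in D])
res=[]
# axes z y z y z y z ; signs; offsets for bends in {0,pi/2,-pi/2,pi}; first/last offsets free via multiples of pi/4
O=[0,np.pi/2,-np.pi/2,np.pi]
for s in itertools.product([1,-1],repeat=7):
    if s[1]<0: continue   # absorbed by base pi
    for o in itertools.product(O,repeat=3):
        M=None
        for k,ax in enumerate('zyzyzyz'):
            off=o[(k-1)//2] if k%2 else 0
            r=R.from_euler(ax,s[k]*Q[:,k]+off); M=r if M is None else M*r
        # unknown: Rz(a)*M*Rz(b)=W : compare elevation of tool z and base z in tool
        e=np.abs(M.as_matrix()[:,2,2]-W.as_matrix()[:,2,2]).max()
        res.append((e,s,o))
res.sort(key=lambda t:t[0])
for r in res[:12]:print(r)
E
```

```text
(np.float64(0.00035699354664786576), (1, 1, 1, 1, 1, 1, 1), (3.141592653589793, 0, 3.141592653589793))
(np.float64(0.00035699354664786576), (1, 1, 1, 1, -1, 1, 1), (3.141592653589793, 3.141592653589793, 0))
(np.float64(0.00035699354664786576), (-1, 1, -1, 1, 1, 1, -1), (3.141592653589793, 3.141592653589793, 0))
(np.float64(0.00035699354664786576), (-1, 1, -1, 1, -1, 1, -1), (3.141592653589793, 0, 3.141592653589793))
(np.float64(0.00035699354664792127), (1, 1, 1, 1, 1, 1, 1), (0, 0, 0))
(np.float64(0.00035699354664792127), (1, 1, 1, 1, -1, 1, 1), (0, 3.141592653589793, 3.141592653589793))
(np.float64(0.00035699354664792127), (1, 1, -1, 1, 1, 1, 1), (3.141592653589793, 3.141592653589793, 0))
(np.float64(0.00035699354664792127), (1, 1, -1, 1, -1, 1, 1), (0, 0, 0))
(np.float64(0.00035699354664792127), (-1, 1, 1, 1, 1, 1, -1), (0, 0, 0))
(np.float64(0.00035699354664792127), (-1, 1, 1, 1, -1, 1, -1), (3.141592653589793, 3.141592653589793, 0))
(np.float64(0.00035699354664792127), (-1, 1, -1, 1, 1, 1, -1), (0, 3.141592653589793, 3.141592653589793))
(np.float64(0.00035699354664792127), (-1, 1, -1, 1, -1, 1, -1), (0, 0, 0))
```

```bash
python3 - <<'E'
from data import *
import numpy as np, itertools
from scipy.spatial.transform import Rotation as R
Q=np.array([d[0] for d in D]);P=np.array([d[1] for d in D]);W=R.from_rotvec([d[2] for d in D])
for s in itertools.product([1,-1],repeat=4):
    sg=[s[0],1,s[1],1,s[2],1,s[3]]
    best=None
    for a in np.arange(0,2*np.pi,np.pi/180*.5):
        fr=[];M=R.from_euler('z',np.full(3,a))
        for k,ax in enumerate('zyzyzyz'):
            M=M*R.from_euler(ax,sg[k]*Q[:,k]);fr.append(M.as_matrix())
        E=M.inv()*W
        sp=max((E[0].inv()*E[1]).magnitude(),(E[0].inv()*E[2]).magnitude())
        if best is None or sp<best[0]: best=(sp,a,E[0].as_rotvec(),fr)
    sp,a,b,fr=best
    if sp>.05: continue
    cols=[np.tile([0,0,1.],3)]+[fr[1][:,:,2].ravel(),fr[1][:,:,0].ravel(),fr[3][:,:,0].ravel(),fr[3][:,:,2].ravel(),fr[5][:,:,0].ravel(),fr[5][:,:,2].ravel()]
    A=np.array(cols).T
    x,r,rk,sv=np.linalg.lstsq(A,P.ravel(),rcond=None)
    print(s,sp,np.degrees(a),b,x.round(4),np.abs(A@x-P.ravel()).max())
E
```

```text
(1, 1, 1, 1) 0.02680286565434528 46.0 [ 0.00303549 -0.00302696 -1.5235872 ] [-0.018  -0.4035 -0.171  -0.4992  0.0516  0.6016 -0.1242] 0.0685727412293213
(-1, -1, -1, -1) 0.0006005095496498365 0.0 [-5.13213029e-06  3.49997657e-06  1.57079632e+00] [ 0.3473  0.5007  0.0391 -0.0123  0.4637  0.0362  0.3561] 0.008844178096468286
```

```bash
python3 - <<'E'
from data import *
import numpy as np, itertools
from scipy.spatial.transform import Rotation as R
Q=np.array([d[0] for d in D]);P=np.array([d[1] for d in D])
fr=[];M=R.identity(3)
for k,ax in enumerate('zyzyzyz'):
    M=M*R.from_euler(ax,[-1,1][k%2]*Q[:,k]);fr.append(M.as_matrix())
z=[np.tile([0,0,1.],3)]+[fr[i][:,:,2].ravel() for i in (1,3,5)]
opts={f'{"xyz"[c]}{i+1}':fr[i][:,:,c].ravel() for i in range(0,7) for c in (0,1)}
A=np.array(z).T;x=np.linalg.lstsq(A,P.ravel(),rcond=None)[0];print(x,np.abs(A@x-P.ravel()).max())
out=[]
for n in (1,2):
  for c in itertools.combinations(opts,n):
    A=np.array(z+[opts[k] for k in c]).T;x=np.linalg.lstsq(A,P.ravel(),rcond=None)[0];out.append((np.abs(A@x-P.ravel()).max(),c,x.round(3)))
for o in sorted(out,key=lambda t:t[0])[:10]:print(o)
E
```

```text
[0.32563881 0.49942687 0.46486934 0.33580319] 0.0218252131653639
(np.float64(9.501798786187843e-05), ('y2', 'y3'), array([ 0.346,  0.506,  0.471,  0.359, -0.015, -0.012]))
(np.float64(9.50179878620172e-05), ('y1', 'y3'), array([ 0.346,  0.506,  0.471,  0.359, -0.015, -0.012]))
(np.float64(9.501798786223925e-05), ('y2', 'y4'), array([ 0.346,  0.506,  0.471,  0.359, -0.015, -0.012]))
(np.float64(9.501798786237803e-05), ('y1', 'y4'), array([ 0.346,  0.506,  0.471,  0.359, -0.015, -0.012]))
(np.float64(0.0013897966226907865), ('y1', 'x4'), array([ 0.335,  0.502,  0.471,  0.356, -0.026, -0.013]))
(np.float64(0.0013897966226907865), ('y2', 'x4'), array([ 0.335,  0.502,  0.471,  0.356, -0.026, -0.013]))
(np.float64(0.001519697186760649), ('y1', 'x5'), array([ 0.34 ,  0.509,  0.47 ,  0.368, -0.027, -0.011]))
(np.float64(0.001519697186760982), ('y2', 'x5'), array([ 0.34 ,  0.509,  0.47 ,  0.368, -0.027, -0.011]))
(np.float64(0.0016526601145445685), ('x2', 'y6'), array([ 0.371,  0.493,  0.449,  0.373,  0.022, -0.019]))
(np.float64(0.0016526601145446518), ('x2', 'y5'), array([ 0.371,  0.493,  0.449,  0.373,  0.022, -0.019]))
```

```bash
cat >> h.py <<'E'
U=np.array([0.64639,-0.09767,0.35186])
def W(p):
    c,s=np.cos(U[2]),np.sin(U[2]);return np.array([U[0]+c*p[0]-s*p[1],U[1]+s*p[0]+c*p[1],p[2]])
def toU(w):
    c,s=np.cos(U[2]),np.sin(U[2]);d=np.array(w)-[U[0],U[1],0];return np.array([c*d[0]+s*d[1],-s*d[0]+c*d[1],d[2]])
def Rt(a):
    xu=np.array([np.cos(U[2]),np.sin(U[2]),0]);Z=np.array([0,0,1.])
    z=np.cos(a)*xu-np.sin(a)*Z;x=np.sin(a)*xu+np.cos(a)*Z
    return np.array([x,np.cross(z,x),z]).T
H=11.
def tcp(cx,cz,a,cy=0):  # corner in pin frame mm -> TCP world
    p=np.array([cx,cz])-H*np.array([np.sin(a),np.cos(a)])
    return W((-.044+p[0]/1e3,.045+cy/1e3,.078+p[1]/1e3))
def rel(cx,cz,a,cy=0,o=None):
    o=o or manip.get_obs();T=R.from_rotvec(o['tcp_rot'])
    sh=T.inv().apply(tcp(cx,cz,a,cy)-o['ee_pos'])*1e3
    tr=(T.inv()*R.from_matrix(Rt(a))).as_rotvec()
    return tr.round(3),sh.round(1)
def state():
    o=manip.get_obs();M=R.from_rotvec(o['tcp_rot']).as_matrix();a=np.arcsin(-M[2,2])
    u=toU(o['ee_pos']+M[:,0]*H/1e3)
    print('t',round(o['t'],2),'q',o['joints'].round(3),'a',a.round(3),'heading',np.degrees(np.arctan2(M[1,2],M[0,2])).round(2),'corner pin',((u-[-.044,.045,.078])*1e3).round(1),'F',o['ft_force'].round(2))
E
cat > kin.py <<'E'
import numpy as np
from scipy.spatial.transform import Rotation as R
lo=np.array([-2.88,-.31,-1.54,.2,-1.41,.19,-2.57]);hi=np.array([2.88,2.03,1.56,2.42,4.55,2.02,2.57])
def fk(q):
    M=R.identity();p=np.array([0,0,.346])
    L={1:(0,-.015,.506),3:(0,0,.471),5:(0,0,.359)}
    for k,ax in enumerate('zyzyzyz'):
        M=M*R.from_euler(ax,[-1,1][k%2]*q[k])
        if k in L:p=p+M.apply(L[k])
        if k==2:p=p+M.apply([0,-.012,0])
    return p,M*R.from_euler('z',np.pi/2)
E
python3 - <<'E'
from h import *
from kin import *
from scipy.optimize import least_squares
o=manip.get_obs();p,M=fk(o['joints']);print((p-o['ee_pos'])*1e3,(M.inv()*R.from_rotvec(o['tcp_rot'])).magnitude())
state()
# feasibility: margin-aware IK
rng=np.random.default_rng(0)
for a in (.9,1.1):
  for c in ((-100,20),(-56,21),(-23,19)):
    best=None
    for i in range(25):
        q0=np.array([1.835,.278,-.791,2.09,-.541,.856,.239]) if i==0 else rng.uniform(lo,hi)
        f=lambda q:np.r_[(fk(q)[0]-tcp(*c,a))*100,(R.from_matrix(Rt(a)).inv()*fk(q)[1]).as_rotvec()*30,.02*(q-(lo+hi)/2)/(hi-lo)]
        s=least_squares(f,q0,bounds=(lo,hi))
        if np.abs(s.fun[:6]).max()<.05:
            m=np.min(np.minimum(s.x-lo,hi-s.x))
            if i==0 or best is None or m>best[0]:best=(m,s.x.round(2))
            if i==0:print('near',a,c,m.round(3),s.x.round(2))
    print(a,c,best)
print(rel(-100,20,1.1))
E
```

```text
[-0.04502681 -0.23995008 -0.33262284] 7.332936931904677e-16
t 1.92 q [ 2.088  1.025 -1.376  2.423 -0.531  0.197  0.349] a 0.459 heading 24.25 corner pin [-145.4  -34.2  136.5] F [-0.43  0.35 -0.02]
0.9 (-100, 20) (np.float64(0.0038262015173353703), array([ 1.68,  1.24, -1.53,  2.42,  1.72,  0.69, -2.12]))
0.9 (-56, 21) (np.float64(0.03251409302703223), array([ 1.56,  1.23, -1.51,  2.36,  1.76,  0.7 , -2.2 ]))
0.9 (-23, 19) (np.float64(0.06381642669282339), array([-0.31,  0.56,  0.78,  2.36,  4.39,  0.8 ,  0.8 ]))
near 1.1 (-100, 20) 0.056 [ 0.03  0.32  0.4   2.36 -1.34  0.45  0.4 ]
1.1 (-100, 20) (np.float64(0.0749482381173392), array([ 1.53,  0.96, -1.47,  2.32,  1.38,  0.66, -2.02]))
near 1.1 (-56, 21) 0.09 [-0.05  0.37  0.42  2.29 -1.32  0.44  0.3 ]
1.1 (-56, 21) (np.float64(0.13257001775776356), array([ 1.4 ,  0.93, -1.41,  2.25,  1.37,  0.64, -2.07]))
near 1.1 (-23, 19) 0.09 [-0.12  0.41  0.44  2.24 -1.32  0.45  0.24]
1.1 (-23, 19) (np.float64(0.1901771095083029), array([ 1.3 ,  0.91, -1.35,  2.2 ,  1.36,  0.62, -2.09]))
(array([-0.061, -0.64 ,  0.024]), array([-81.9, -29. ,  87.8]))
```

```bash
python3 - <<'E'
from h import *
from kin import *
from scipy.optimize import least_squares
o=manip.get_obs()
# local continuation min-norm from present joints
def solve(q,p,Rm):
    for _ in range(200):
        pp,M=fk(q);e=np.r_[p-pp,(R.from_matrix(Rm)*M.inv()).as_rotvec()]
        if np.abs(e).max()<1e-5:break
        e=np.clip(e,-.02,.02);J=np.zeros((6,7))
        for k in range(7):
            d=np.zeros(7);d[k]=1e-5;p2,M2=fk(q+d);J[:,k]=np.r_[p2-pp,(M2*M.inv()).as_rotvec()]/1e-5
        q=q+J.T@np.linalg.solve(J@J.T+1e-4*np.eye(6),e)
    return q,np.abs(e).max()
for a in (1.1,1.2,1.3):
    q=o['joints'].copy()
    for c in ((-130,110),(-100,60),(-70,18),(-23,19)):
        q,e=solve(q,tcp(*c,a),Rt(a));print(a,c,q.round(2),'viol',np.max(np.r_[lo-q,q-hi]).round(2),e)
    print(rel(-130,110,a))
E
```

```text
1.1 (-130, 110) [ 1.41  0.15 -1.01  2.31 -0.46  0.45 -0.4 ] viol -0.11 6.203893568867969e-07
1.1 (-100, 60) [ 1.17  0.31 -0.86  2.31 -0.26  0.27 -0.61] viol -0.08 8.864074518832865e-08
1.1 (-70, 18) [ 0.95  0.42 -0.7   2.29 -0.17  0.16 -0.71] viol 0.03 4.704665509782809e-06
1.1 (-23, 19) [ 0.78  0.44 -0.59  2.21 -0.16  0.17 -0.78] viol 0.02 2.612158747639093e-08
(array([-0.061, -0.64 ,  0.024]), array([-14.6, -33. ,  21.1]))
1.2 (-130, 110) [ 1.27  0.15 -0.93  2.25 -0.23  0.53 -0.67] viol -0.17 2.2670930388546395e-07
1.2 (-100, 60) [ 1.06  0.3  -0.81  2.25 -0.01  0.38 -0.9 ] viol -0.17 1.5878872405838962e-07
1.2 (-70, 18) [ 0.86  0.41 -0.66  2.23  0.11  0.28 -1.04] viol -0.09 1.7162681003189751e-06
1.2 (-23, 19) [ 0.72  0.44 -0.59  2.15  0.14  0.3  -1.12] viol -0.11 2.7726044821152485e-08
(array([-0.06 , -0.739,  0.027]), array([-13.9, -33.1,  20.2]))
1.3 (-130, 110) [ 1.17  0.18 -0.9   2.19 -0.04  0.62 -0.9 ] viol -0.23 5.330201099940091e-09
1.3 (-100, 60) [ 0.99  0.32 -0.8   2.19  0.16  0.5  -1.11] viol -0.23 1.79379268328006e-07
1.3 (-70, 18) [ 0.82  0.43 -0.68  2.16  0.29  0.42 -1.25] viol -0.23 1.1653704854939384e-06
1.3 (-23, 19) [ 0.72  0.47 -0.64  2.07  0.32  0.46 -1.33] viol -0.27 2.1196976313087035e-08
(array([-0.059, -0.839,  0.03 ]), array([-13.1, -33.1,  19.5]))
```

Call:
jog_arm(
  plan=[
    [[-0.008,-0.1,0.004],[-2,-4,2],0],
    [[-0.016,-0.2,0.008],[-4,-8,5],0],
    [[-0.024,-0.3,0.012],[-6,-12,8],0],
    [[-0.032,-0.4,0.015],[-8,-17,11],0],
    [[-0.04,-0.5,0.018],[-10,-22,14],0],
    [[-0.048,-0.6,0.022],[-12,-27,17],0],
    [[-0.055,-0.7,0.025],[-13,-31,20],0],
    [[-0.06,-0.739,0.027],[-14,-33,20],0],
    [[-0.06,-0.739,0.027],[-14,-33,20],0],
  ],
)

```text
t: 2.67
ee_pos: [0.4586, -0.123, 0.1854]
tcp_rot: [-3.007, -0.539, -0.544]
ft_force: [0.6, 0.3, -0.0]
gripper_width: 0.0001
```

```bash
python3 - <<'E'
from h import *
state()
print(rel(-100,60,1.2)); print(rel(-78,12,1.2))
m=imaging.camera_model('wrist')
im=imaging.get_image('wrist');cv2.imwrite('pics/w2.png',im[:,:,::-1])
o=manip.get_obs();T=R.from_rotvec(o['tcp_rot'])
for s in (0,10,20,30,40): print(s,[proj('wrist',T.apply([.011,y,-s/1e3])+o['ee_pos'],m)[0].round(0) for y in (-.0145,.0145)])
z=im[190:384,150:360,::-1];cv2.imwrite('pics/w2z.png',cv2.convertScaleAbs(cv2.resize(z,None,fx=3,fy=3),alpha=2))
E
```

```text
t 2.67 q [ 1.231  0.14  -0.908  2.248 -0.191  0.526 -0.721] a 1.217 heading 16.41 corner pin [-130.7   -4.   111.2] F [ 0.58  0.28 -0.03]
(array([0.023, 0.017, 0.007]), array([11.1, -5.3, 58.8]))
(array([0.023, 0.017, 0.007]), array([ 15.1,  -6.5, 111.4]))
0 [array([230., 220.]), array([281., 220.])]
10 [array([228., 227.]), array([283., 227.])]
20 [array([226., 235.]), array([285., 235.])]
30 [array([224., 245.]), array([287., 245.])]
40 [array([222., 256.]), array([290., 256.])]
```

View pics/w2z.png

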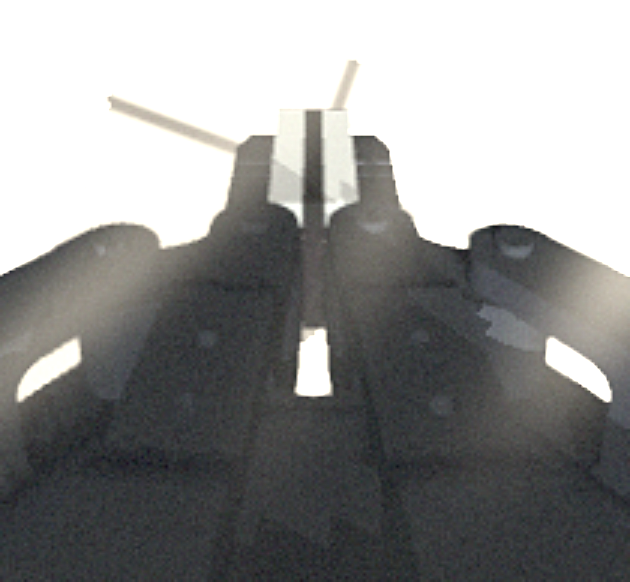

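View pics/w2.png

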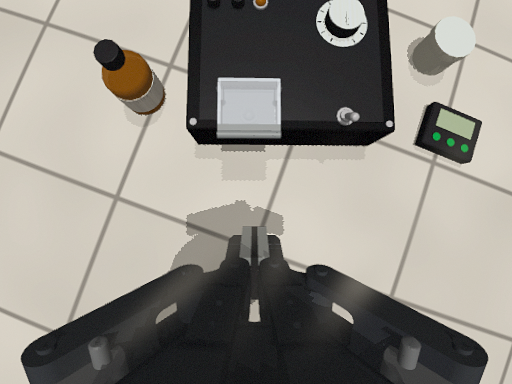

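The wrist view shows the guard spanning columns 217–282, with its lip at row 133, and the plain toggle at (347,116). The fingertip is at (254,228), about 25 mm wide over the first 40 mm, so it fits between the cheeks.

```bash
python3 - <<'E'
from h import *
m=imaging.camera_model('wrist')
for n,p in dict(lipL=(-.1,.073,.108),lipR=(-.1,.017,.108),pl=(-.079,-.055,.098),cFL=(-.085,.11,.072),cFR=(-.085,-.11,.072)).items(): print(n,proj('wrist',W(p),m)[0].round(1))
for n,px,z in [('lipL',(217,134),.108),('lipR',(281,133),.108),('pl tip',(354,115),.098),('FL',(187,124),.072),('FR',(394,129),.072)]: print(n,toU(onz('wrist',px,z,m)).round(4))
o=manip.get_obs();T=R.from_rotvec(o['tcp_rot'])
for x in (5,8,11):print(x,proj('wrist',T.apply([x/1e3,0,0])+o['ee_pos'],m))
E
```

```text
lipL [217.2 133.3]
lipR [280.3 133.8]
pl [354.6 115.9]
cFL [185.1 128.7]
cFR [396.3 131. ]
lipL [-0.1006  0.0731  0.108 ]
lipR [-0.0993  0.0163  0.108 ]
pl tip [-0.0781 -0.0544  0.098 ]
FL [-0.08    0.1082  0.072 ]
FR [-0.0829 -0.1076  0.072 ]
5 [[255.57763845 230.82845874]]
8 [[255.59276278 226.01418932]]
11 [[255.60801187 221.14382505]]
```

Call:
jog_arm(
  plan=[
    [[0.01,0.008,0.003],[2,-2,12],0],
    [[0.023,0.017,0.007],[5,-3,30],0],
    [[0.023,0.017,0.007],[8,-5,50],0],
    [[0.023,0.017,0.007],[11,-6,70],0],
    [[0.023,0.017,0.007],[13,-6.5,90],0],
    [[0.023,0.017,0.007],[15,-6.5,105],0],
    [[0.023,0.017,0.007],[15,-6.5,110],0],
    [[0.023,0.017,0.007],[15,-6.5,110],0],
  ],
)

```text
t: 3.38
ee_pos: [0.503, -0.1003, 0.0835]
tcp_rot: [-2.97, -0.521, -0.554]
ft_force: [-0.8, -0.7, -0.5]
gripper_width: -0.0003
```

```bash
python3 - <<'E'
from h import *
state()
for c in [(-60,18),(-54,21),(-48,30),(-46,22),(-30,19),(-22,19)]: print(c,rel(*c,1.2))
im=imaging.get_image('wrist');cv2.imwrite('pics/w3.png',im[:,:,::-1])
im=imaging.get_image('side');cv2.imwrite('pics/s3.png',cv2.resize(im[110:230,230:370,::-1],None,fx=5,fy=5,interpolation=cv2.INTER_CUBIC))
E
```

```text
t 3.38 q [ 0.877  0.417 -0.653  2.248  0.07   0.262 -0.985] a 1.2 heading 21.71 corner pin [-81.3   1.9   9.5] F [-0.77 -0.71 -0.54]
(-60, 18) (array([-0.01 , -0.   , -0.006]), array([22.9,  1.8, -0.2]))
(-54, 21) (array([-0.01 , -0.   , -0.006]), array([29.6,  1.7, -0.8]))
(-48, 30) (array([-0.01 , -0.   , -0.006]), array([38.5,  1.6, -7. ]))
(-46, 22) (array([-0.01 , -0.   , -0.006]), array([37.4,  1.7,  1.2]))
(-30, 19) (array([-0.01 , -0.   , -0.006]), array([51.3,  1.7,  9.8]))
(-22, 19) (array([-0.01 , -0.   , -0.006]), array([58.7,  1.7, 12.7]))
```

View pics/w3.png

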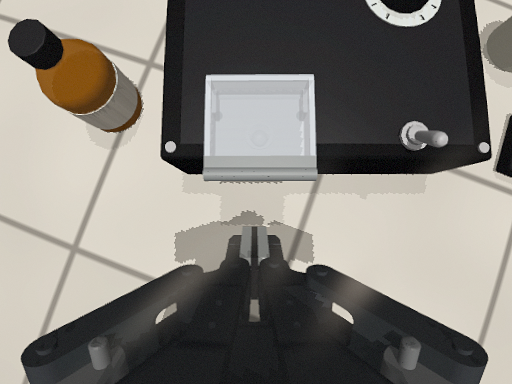

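View pics/s3.png

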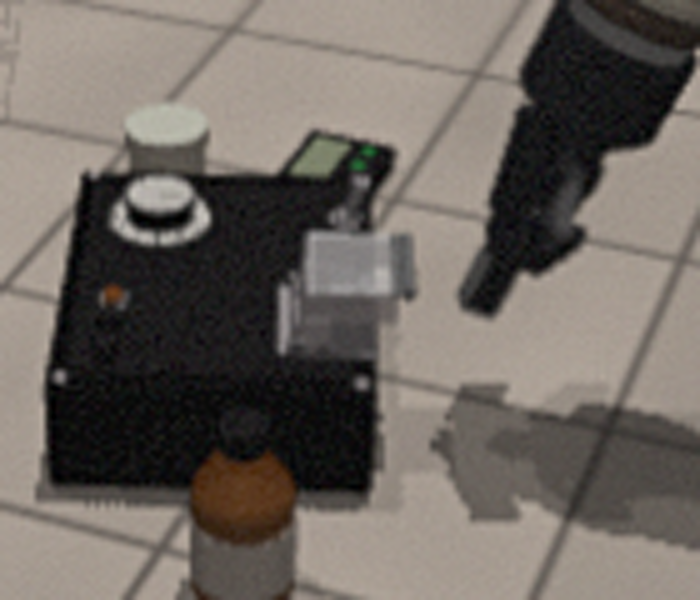

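Call:
jog_arm(
  plan=[
    [[-0.01,0,-0.006],[8,1,0],0],
    [[-0.01,0,-0.006],[16,1.7,0],0],
    [[-0.01,0,-0.006],[23,1.7,0],0],
    [[-0.01,0,-0.006],[27,1.7,-0.5],0],
    [[-0.01,0,-0.006],[30,1.7,-1],0],
    [[-0.01,0,-0.006],[33,1.7,-3],0],
    [[-0.01,0,-0.006],[36,1.7,-5],0],
    [[-0.01,0,-0.006],[38.5,1.7,-7],0],
    [[-0.01,0,-0.006],[38.5,1.7,-7],0],
  ],
)

```text
t: 4.23
ee_pos: [0.5354, -0.0902, 0.1039]
tcp_rot: [-2.978, -0.529, -0.559]
ft_force: [0.4, -0.1, 0.6]
gripper_width: 0.0001
```

```bash
python3 - <<'E'
from h import *
state()
for c in [(-47,26),(-45,22),(-38,21),(-30,20),(-25,20),(-22,19)]: print(c,rel(*c,1.2))
im=imaging.get_image('wrist');cv2.imwrite('pics/w4.png',im[:,:,::-1])
im=imaging.get_image('side');cv2.imwrite('pics/s4.png',cv2.resize(im[110:230,230:370,::-1],None,fx=5,fy=5,interpolation=cv2.INTER_CUBIC))
E
```

```text
t 4.23 q [ 0.797  0.4   -0.626  2.183  0.077  0.317 -1.043] a 1.2 heading 20.27 corner pin [-47.4   0.3  29.9] F [ 0.36 -0.08  0.58]
(-47, 26) (array([-0.001, -0.   , -0.   ]), array([-1.1,  0.3,  3.8]))
(-45, 22) (array([-0.001, -0.   , -0.   ]), array([-0.6,  0.3,  8.3]))
(-38, 21) (array([-0.001, -0.   , -0.   ]), array([ 5.5,  0.3, 11.7]))
(-30, 20) (array([-0.001, -0.   , -0.   ]), array([12.6,  0.3, 15.6]))
(-25, 20) (array([-0.001, -0.   , -0.   ]), array([17.3,  0.3, 17.4]))
(-22, 19) (array([-0.001, -0.   , -0.   ]), array([19.7,  0.3, 19.4]))
```

View pics/w4.png

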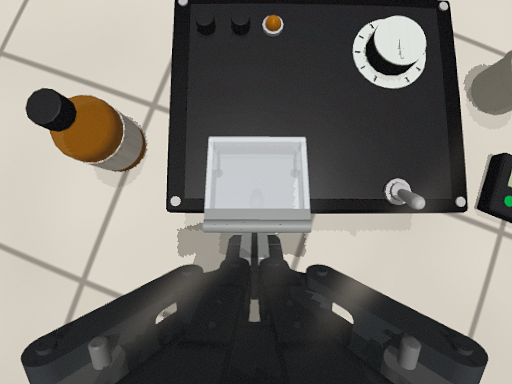

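View pics/s4.png

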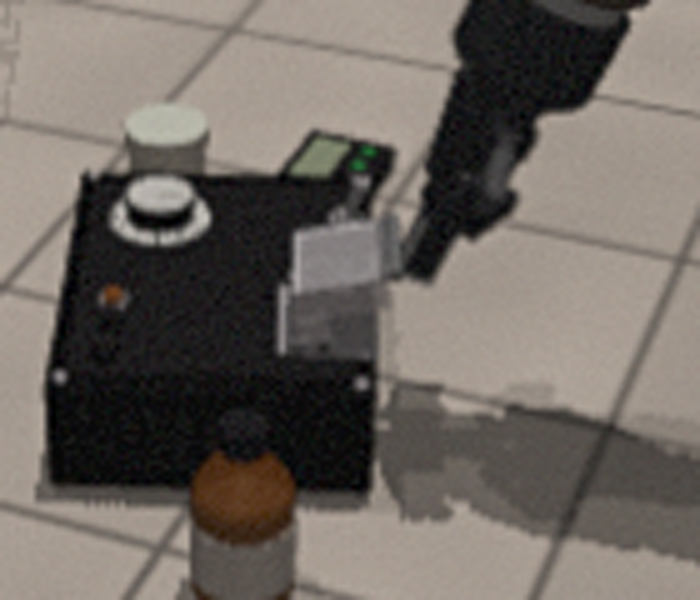

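The wrist view shows the lip at row 225 lying over the fingertip, and the side view shows the guard tilted open on the finger at (390,245). Next I slide in and push the toggle.

Call:
jog_arm(
  plan=[
    [[0,0,0],[-1,0.3,4],0],
    [[0,0,0],[-0.5,0.3,8],0],
    [[0,0,0],[2.5,0.3,10],0],
    [[0,0,0],[5.5,0.3,11.7],0],
    [[0,0,0],[9,0.3,13.7],0],
    [[0,0,0],[12.5,0.3,15.5],0],
    [[0,0,0],[15,0.3,16.5],0],
    [[0,0,0],[17,0.3,17.4],0],
    [[0,0,0],[17,0.3,17.4],0],
  ],
)

```text
t: 5.08
ee_pos: [0.5566, -0.0824, 0.0935]
tcp_rot: [-2.978, -0.53, -0.559]
ft_force: [-0.3, -0.5, 0.0]
gripper_width: 0.0002
```

```bash
python3 - <<'E'
from h import *
state()
for c in [(-22,19),(-19,19)]: print(c,rel(*c,1.2))
im=imaging.get_image('wrist');cv2.imwrite('pics/w5.png',cv2.resize(im[100:330,100:400,::-1],None,fx=2.5,fy=2.5,interpolation=cv2.INTER_CUBIC))
im=imaging.get_image('side');cv2.imwrite('pics/s5.png',cv2.resize(im[110:230,230:370,::-1],None,fx=5,fy=5,interpolation=cv2.INTER_CUBIC))
E
```

```text
t 5.08 q [ 0.715  0.438 -0.572  2.149  0.107  0.303 -1.091] a 1.2 heading 20.34 corner pin [-24.8   0.3  19.4] F [-0.33 -0.45  0.03]
(-22, 19) (array([-0.001, -0.   ,  0.   ]), array([2.5, 0.3, 1.4]))
(-19, 19) (array([-0.001, -0.   ,  0.   ]), array([5.3, 0.3, 2.5]))
```

View pics/w5.png

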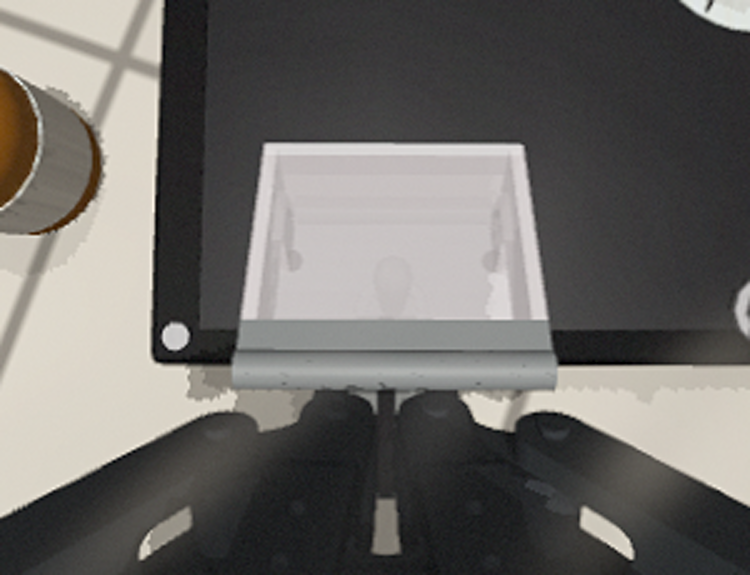

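View pics/s5.png

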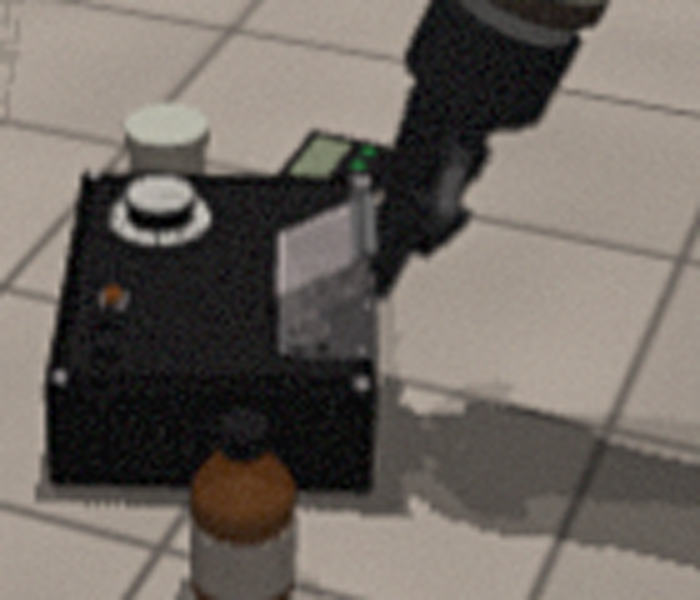

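The wrist crop shows the toggle's head at (393,272) and its stem below it, pointing to the rear. The guard is propped open on the finger, and the unit has not moved in the side view. I'll check the lean numerically.

```bash
python3 - <<'E'
from h import *
m=imaging.camera_model('wrist');P0=(-.07,.045,.076)
for n,th in (('off',-.4),('mid',0),('on',.4)):
    for L in (.024,.027):
        p=proj('wrist',W((-.07+L*np.sin(th),.045,.076+L*np.cos(th))),m)[0];print(n,L,((p-100)*2.5).round(0))
print('pivot',((proj('wrist',W(P0),m)[0]-100)*2.5).round(0))
E
```

```text
off 0.024 [390. 347.]
off 0.027 [391. 353.]
mid 0.024 [391. 305.]
mid 0.027 [391. 305.]
on 0.024 [391. 263.]
on 0.027 [391. 258.]
pivot [390. 303.]
```

Call:
jog_arm(
  plan=[
    [[0,0,0],[-4,0,-2],0],
    [[0,0,0],[-9,0,-4],0],
    [[0,0,0],[-14,0,-6.5],0],
    [[0,0,0],[-18,0,-8.5],0],
    [[0,0,0],[-23,0,-9],0],
    [[0,0,0],[-28,0,-9.3],0],
    [[0,0,0],[-32,0,-9.6],0],
    [[0,0,0],[-40,0,-11],0],
    [[0,0,0],[-50,0,-13],0],
    [[0,0,0],[-60,0,-15],0],
  ],
)

```text
t: 6.02
ee_pos: [0.4974, -0.1041, 0.0854]
tcp_rot: [-2.978, -0.53, -0.558]
ft_force: [-0.5, -0.0, 0.4]
gripper_width: 0.0002
```

```bash
python3 - <<'E'
from h import *
state()
m=imaging.camera_model('wrist')
im=imaging.get_image('wrist');cv2.imwrite('pics/w6.png',cv2.resize(im[20:250,100:400,::-1],None,fx=2.5,fy=2.5,interpolation=cv2.INTER_CUBIC))
for n,th in (('off',-.4),('on',.4)):
    p=proj('wrist',W((-.07+.026*np.sin(th),.045,.076+.026*np.cos(th))),m)[0];print(n,((p-[100,20])*2.5).round(0))
for y in (.073,.017):print('lip',((proj('wrist',W((-.1,y,.108)),m)[0]-[100,20])*2.5).round(0))
im=imaging.get_image('side');cv2.imwrite('pics/s6.png',cv2.resize(im[110:230,230:370,::-1],None,fx=5,fy=5,interpolation=cv2.INTER_CUBIC))
E
```

```text
t 6.02 q [ 0.892  0.405 -0.66   2.26   0.076  0.258 -0.98 ] a 1.2 heading 20.35 corner pin [-87.8   0.3  11.4] F [-0.53 -0.    0.4 ]
off [391. 266.]
on [391. 177.]
lip [254. 348.]
lip [528. 348.]
```

View pics/w6.png

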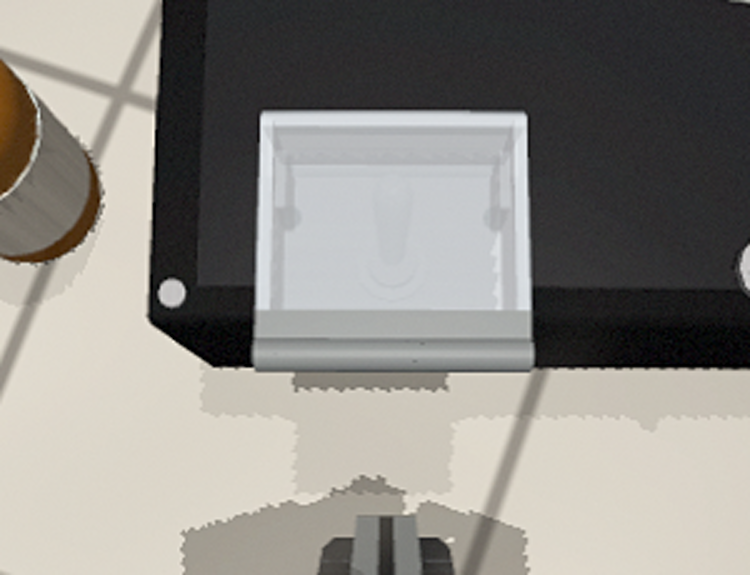

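View pics/s6.png

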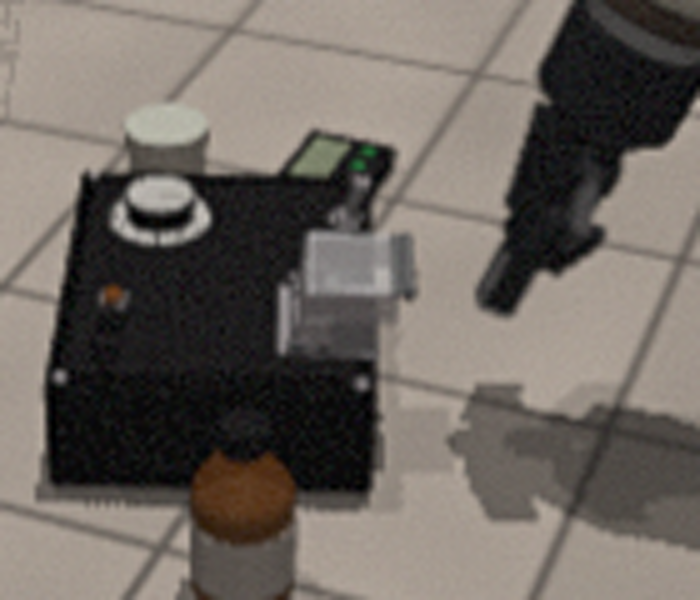

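The wrist view shows the guard's lip back at row ~352 (shut prediction 348) and the toggle head at (393,180), which matches "on" at row 177. The side view matches the first picture. I'll do a last drift check and hand in.

Call:
jog_arm(
  plan=[
    [[0,0,0],[-5,0,-10],0],
    [[0,0,0],[-8,0,-20],0],
    [[0,0,0],[-8,0,-20],0],
    [[0,0,0],[-8,0,-20],0],
  ],
)

```text
t: 6.45
ee_pos: [0.4849, -0.1097, 0.1017]
tcp_rot: [-2.979, -0.528, -0.56]
ft_force: [0.0, -0.0, 0.3]
gripper_width: -0.0
```

```bash
python3 - <<'E'
from h import *
im=imaging.get_image('side')[:,:,::-1].astype(int);a=cv2.imread('pics/side0.png').astype(int)
d=np.abs(im-a).max(2)
for n,(x0,x1,y0,y1) in dict(unit=(238,304,143,210),guard=(284,315,152,185),bottle=(264,294,190,235),jar=(252,274,128,146),timer=(288,312,134,152),plain=(296,306,143,157)).items(): print(n,d[y0:y1,x0:x1].mean().round(1),(d[y0:y1,x0:x1]>50).sum())
m=imaging.camera_model('wrist');w=imaging.get_image('wrist');cv2.imwrite('pics/w7.png',w[:,:,::-1])
for th in(-.4,.4):print(proj('wrist',W((-.07+.026*np.sin(th),-.055,.076+.026*np.cos(th))),m))
state()
E
```

```text
unit 7.4 0
guard 6.1 0
bottle 6.6 0
jar 6.4 0
timer 6.1 0
plain 5.4 0
[[415.86253919 114.84331329]]
[[413.6422603  83.8834124]]
t 6.55 q [ 0.981  0.366 -0.729  2.273  0.041  0.295 -0.935] a 1.2 heading 20.26 corner pin [-101.3   -0.2   27.3] F [-0.98  0.63  0.24]
```

View pics/w7.png

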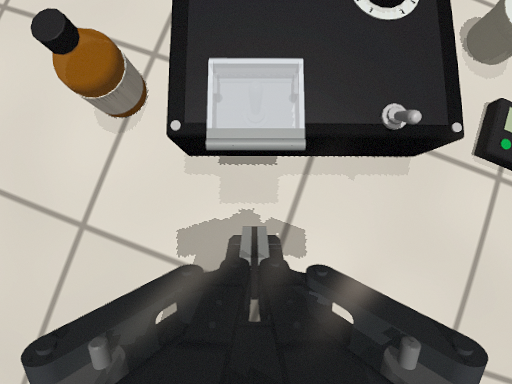

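The wrist view shows the guard shut, the guarded toggle leaning to the rear at (257,95), and the plain toggle's tip at (415,117), still off. The robot is clear of everything.

```bash
python3 -c "
from cell import workorder;print(workorder.finish_job())"
```

```text
the job is handed in; nothing more can be done
None
```

The bead mill is switched on and the job is handed in, finished at about 6.6 s of robot time. I lifted the guard's lip with the shut fingers from the front, flipped the guarded toggle to the rear with the guard resting on the finger, then drew the finger out so the guard dropped shut.

**Last checks:**
- **Guarded toggle:** in the wrist view its head was at the predicted "on" position, row 180 against 177.
- **Guard:** shut, with the lip about 2 mm or less from the predicted shut position.
- **Uncovered toggle:** still off.
- **Unit, bottle, jar and timer:** the side picture showed no change from the first one.
- **Forces:** every reading at the end of a move was under about 4 N.

**One deviation:** my first, flatter tool angle ran into joint limits. One joint read 2.423 against its listed limit of 2.42. I assumed that was rounding, backed off, and used a steeper angle for the rest.

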